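# Set the trimmer's length stop and press its clamp knob home

### The job

On the print trimmer's length gauge, pull the yellow sprung stop out until its black line stands at the red mark and let it go there. Then fit the loose black clamp knob on the D-shaped spindle, turned so that its bore matches the spindle's flat, push it fully home, and keep pressing so that the sprung spindle is pushed right down: the program finishes while the gripper is still holding the knob pressed down. Leave the loupe, the paper box and the mug where they stand.

Things in the scene. Friction and masses are not known exactly. Their poses are not given: they have to be found in the camera images.
- gauge: The fixed length gauge: an aluminium rail 110 x 380 x 12 mm (x, y, z) on the table and, on the +y end of the rail (y 50 to 190 mm), a grey housing 120 x 140 mm whose flat top is 55 mm above the table. Origin: centre of the rail's underside, on the table. Its y axis runs along the rail. It may stand turned by up to 0.2 rad.
- stop (a joint): Travel in m of the yellow stop along the gauge's -y axis, away from the housing: 0 = fully in, 0.135 = fully out. A return spring (2 to 4.7 N) pulls it in and a built-in drag brake of 7 N holds it wherever it is let go; pulling it out takes about 9 to 12 N, and pushing it back about 2 to 5 N.
- stop_line (a point): Centre of the top of the stop's yellow tab, on its black line (along gauge x). The tab is an upright block 36 x 14 x 34 mm (gauge x, y, z) on a 40 mm wide steel blade running into the housing; its top is 46.5 mm above the table, the blade's top 15.5 mm. Fully in, it is 50 mm from the housing's face. Pinch it from above across its 14 mm, fingers apart along gauge y.
- mark: The red mark: a 4 mm wide red stripe across the rail, on either side of the blade, at the length wanted. Origin: on the rail's centre line, in the middle of the stripe's width, at the rail's top. Axes as the gauge's. The stop is set when its line stands over the stripe (same place along the gauge's y axis).
- spindle_top (a point): Centre of the top of the upright steel D-spindle on the housing. Diameter 14 mm, flat 3.5 mm from the axis; the last 3 mm taper to 10 mm. The flat faces this point's x axis (z up); a white line on the dark collar below points the same way. It stands 26 mm out of the collar (diameter 40, 6 mm high, fixed); its top is 87 mm above the table unpressed. It does not turn.
- spindle (a joint): How far the spindle is pressed down, in m: 0 = up, 0.005 = right down at its stop. Its spring takes 4 N to start and 10 N at the stop.
- knob: Loose black knob, 60 to 130 g, bore down. Origin: centre of underside, z up. Hub diameter 40, 24 mm high; on it a bar grip 44 x 14 mm (knob x, y), up to 45 mm. Blind D bore 20 mm deep, diameter 15.4, flat 4.2 mm from the axis on the +x side (0.7 mm play all round); a white line on the bar points to +x. Home: the spindle's top meets the bore's end, knob origin 20 mm below it.
- loupe: Bystander: black viewing loupe, 48 mm in diameter, 50 mm high. Origin: centre of its underside.
- paper_box: Bystander: cardboard box of photo paper, 110 x 160 x 50 mm. Origin: centre of its underside.
- mug: Bystander: white mug, 76 mm in diameter, 90 mm high, with a handle. Origin: centre of its underside.
Mind the look-alikes: they are no part of the job. What is shaped like the knob but pink is not meant.

How it is judged (in metres and radians):
On the way, in this order (a step that is already met when the one before it is completed fails the run):
1. the stop's line stands within 4 mm of the red mark, at rest and let go (y of stop_line in the frame of mark between -0.004 and 0.004 m and velocity of joint stop between -0.003 and 0.003 m/s and contact force between the fingers and gauge below 0.5 N), for 0.2 s.
2. the knob is home on the spindle, flats matched (z of knob in the frame of spindle_top below -0.0185 m and horizontal distance between knob and spindle_top below 0.002 m and angle between the x axis of knob and the x axis of spindle_top, either way round below 0.2 rad), for 0.2 s.
At the end, for the whole second after the job is handed in: Through the last second: the stop's line is within 4 mm of the mark; the knob is upright on the spindle, within 1.5 mm of fully home, 2 mm of centre and 0.2 rad of the flat; the spindle is pressed down over 4 of its 5 mm; the fingers hold the knob with over 3 N (all of step 2 and y of stop_line in the frame of mark between -0.004 and 0.004 m and angle between knob's own z axis and vertical below 0.1 rad and value of joint spindle above 0.004 m and contact force between the fingers and knob above 3 N); the arm keeps its last pose, push and grip.
It fails at once if the loupe is moved by more than 20 mm (distance of loupe from where it was at the start of the episode above 0.02 m).
It fails at once if the paper box is moved by more than 20 mm (distance of paper_box from where it was at the start of the episode above 0.02 m).
It fails at once if the mug is moved by more than 20 mm (distance of mug from where it was at the start of the episode above 0.02 m).
It also fails if it takes over 54 s, if anything falls off the work surface, if the arm or the gripper's body presses on something with over 40 N, if the wrist force passes 120 N, or if a joint passes its speed limit or range.

### The arm

A 7-joint arm with a two-finger parallel gripper is mounted at the origin on the work surface. World frame = base frame: x ahead of the robot, y to its left, z up, the work surface at z = 0. Lengths are in mm, angles in rad, forces in N, time in s.
With the tool pointing down it reaches from about 400 to 900 mm from the base axis. Payload 5.5 kg.
Tool frame: the origin (TCP) lies between the finger pads; the fingertips stand 17 mm ahead of it and the grasp point (between the pads) lies 2 mm behind it; x points along the fingers, y is the direction in which the jaws open and shut, and the axes are right-handed (so a half turn about x gives the same grasp; the last joint's range is limited). The gripper opens to 85 mm and grips with 20 to 120 N. Pads are 22 mm wide; open, the fingers measure 114 mm over their backs; the gripper's body (76 mm by 85 mm) begins 54 mm behind the grasp point. The pads swing forward as they close: fully open they stand 13 mm farther back than shut.
Start: joints at [0.263, 0.501, -0.427, 1.55, 0.221, 1.138, -0.21], TCP at [650, 0.037, 248.31] pointing down, gripper open.
Joint ranges: [-2.88, 2.88], [-0.31, 2.03], [-1.54, 1.56], [0.2, 2.42], [-1.41, 4.55], [0.19, 2.02], [-2.57, 2.57]. Speed limits (rad/s): [2.57, 2.57, 3.14, 3.14, 3.14, 3.14, 3.14].

### API

Orientations are given as a unit quaternion [w, x, y, z].
In Python, from rig import observe, vision, robot gives the robot as it stands.
- The arm moves only by the tool carry_out, never from a script. Its argument "commands" is a list of rows, each an object of numbers: "x", "y", "z": the shift along the tool's x, y, z in cm; "yaw": the turn about the tool's x in degrees; "claw": the opening in per cent of the stroke, from 0 (shut) to 100 (fully open). In form: [{"x": .., "y": .., "z": .., "yaw": .., "claw": ..}, ...]. A call has 1 to 20 rows; each row shifts and turns the pose as measured when the row begins, along the tool's axes as they then stand; what a row does not reach is not made up. A row lasts 1/8 s, in which the tool goes at most 62.5 mm and 10.7 degrees, less where a joint would pass 70% of its speed; a pose out of reach is approached as far as the arm can. A call with a gripper value outside its range is refused whole. The fingers move at their own pace and stop on an object; the grip force is fixed at half the most. Time passes only in rows, so rows that do not move let the fingers close. It gives the time, the measured TCP pose, the force and the opening at its end, in the units of the state.
- observe(): the state, without advancing time (a new reading comes with each control period).
- vision.snapshot(name): name is "scene" or "side" or "wrist"; returns a dict with "img" (420x560x3 uint8, blue, green, red), "fx", "fy", "cx", "cy" (pixels), "cam_to_world" (4x4, takes a point from camera to world coordinates). Camera axes: x right, y down, z forward; pixel columns grow to the right and rows downward; lengths in mm; the calibration is good to about 2 mm. A picture is of the moment at which its call begins. There is no depth.
- robot.close_job(): hands the job in, once; it reports no verdict.
Trained networks look in a picture, given as the dict that the camera call returned (one of the last four; its "shot" number tells which), for a name from the list of things; names that differ only in an ending like _2 or _b are one class to them, and where a whole thing is asked for, a point or a joint stands for the part that bears it (a point fixed in the world has none). Each returns a list of dicts, best first, with "p" (0 to 1); they miss things now and then, are a little off and sometimes report something else, mostly with a low value. They report only what shows in the picture. A call takes as long as a camera call. They do not tell look-alikes from the thing itself.
- vision.outline_of(name, picture): "mask" (420x560 bool, what is visible of it) and "extent" ([centre column, centre row, width, height] in pixels, round what is visible of it).
The state is a dict: "time_s": time; "joint_pos": joint angles; "qd": joint speeds; "tau": joint torques, N m; "ee_pos": TCP position; "tcp_rot": TCP orientation; "ft_force": force on the tool from outside, world axes, zero at the start; "ft_torque": the same for the moment, N m; "gripper_width": opening from 0.0 (shut) to 1.0 (fully open).
Only numpy, scipy, OpenCV 4.12 (cv2) and the standard library are available. Lean on these libraries where they do the work, as an engineer would, in place of code of your own. Each camera call takes 0.05 s, during which the arm holds its last target. There are 200 camera calls.

## Working session

There is one attempt and no reset: what is moved stays moved. The work goes in short steps, Python scripts to look and compute and a tool call to move; the robot and the scene stay as the last step left them, time stands still between calls to the robot, and variables do not carry over. Pictures are saved under pics/ and viewed, about 8 in all and at most 12, crops included, and the job is handed in when it is done.

Besides the shell and the picture viewer there is one more tool, called after "Request:" in YAML: its name, and indented under it one key for each argument. carry_out: Moves the arm, as the interface text tells. Its arguments: {"type":"object","properties":{"commands":{"type":"array"}},"required":["commands"]}

```bash
mkdir -p pics; cat > h.py <<'E'
import numpy as np, cv2
from rig import observe, vision, robot
def ray(s,u,v):
    T=np.array(s["cam_to_world"]); d=T[:3,:3]@np.array([(u-s["cx"])/s["fx"],(v-s["cy"])/s["fy"],1]); return T[:3,3],d
def at(s,u,v,z):
    o,d=ray(s,u,v); return (o+d*(z-o[2])/d[2])
def px(s,p):
    T=np.linalg.inv(np.array(s["cam_to_world"])); q=T[:3,:3]@np.array(p,float)+T[:3,3]; return q[0]/q[2]*s["fx"]+s["cx"], q[1]/q[2]*s["fy"]+s["cy"]
E
python3 - <<'E'
from h import *
ims=[]
for n in ["scene","side","wrist"]:
    s=vision.snapshot(n); cv2.imwrite(f"pics/{n}0.png",s["img"]); ims.append(s["img"])
    print(n,np.round(s["cam_to_world"],2).tolist(),s["fx"])
    for o in ["gauge","stop_line","mark","spindle_top","knob","loupe","paper_box","mug"]:
        try:
            r=vision.outline_of(o,s); print(o,[(round(a["p"],2),np.round(a["extent"]).tolist()) for a in r[:3]])
        except Exception as e: print(o,e)
print(observe())
E
```

```text
scene [[-0.11, 0.59, -0.8, 1404.05], [0.99, 0.07, -0.08, 138.88], [0.01, -0.81, -0.59, 683.27], [0.0, 0.0, 0.0, 1.0]] 471.0937831845383
gauge [(0.77, [320.0, 220.0, 168.0, 56.0]), (0.38, [453.0, 247.0, 54.0, 55.0])]
stop_line [(0.89, [318.0, 212.0, 32.0, 21.0])]
mark []
spindle_top [(0.53, [371.0, 200.0, 9.0, 14.0])]
knob [(0.84, [186.0, 187.0, 18.0, 23.0]), (0.73, [146.0, 196.0, 21.0, 24.0])]
loupe [(0.57, [122.0, 248.0, 28.0, 36.0]), (0.35, [320.0, 211.0, 30.0, 24.0])]
paper_box [(0.79, [242.0, 292.0, 96.0, 67.0]), (0.31, [319.0, 221.0, 169.0, 54.0])]
mug [(0.72, [451.0, 249.0, 54.0, 56.0])]
side [[-0.71, -0.35, 0.6, 29.51], [-0.7, 0.39, -0.6, 609.79], [-0.02, -0.85, -0.53, 579.2], [0.0, 0.0, 0.0, 1.0]] 401.3152545360744
gauge [(0.9, [288.0, 267.0, 166.0, 98.0])]
stop_line [(0.65, [299.0, 256.0, 25.0, 29.0])]
mark []
spindle_top [(0.43, [252.0, 262.0, 6.0, 13.0])]
knob [(0.7, [405.0, 191.0, 18.0, 21.0]), (0.56, [404.0, 207.0, 18.0, 20.0])]
loupe [(0.73, [338.0, 170.0, 15.0, 25.0])]
paper_box [(0.78, [254.0, 193.0, 70.0, 49.0])]
mug [(0.98, [144.0, 287.0, 64.0, 65.0])]
wrist [[1.0, 
[... 292 characters left out ...]
0])]
mug []
{'time_s': 1.35, 'joint_pos': array([ 0.26319876,  0.50087611, -0.42697025,  1.55037972,  0.22084232,
        1.13830321, -0.21027184]), 'qd': array([ 0.00187063, -0.00089598, -0.0001233 , -0.00086701, -0.00049464,
       -0.00074296, -0.00033719]), 'tau': array([ 1.85258655e-04, -5.69378793e+01, -5.81051499e+00, -2.81331235e+01,
        1.26852997e-02,  2.17396577e-03, -4.01818056e-05]), 'ee_pos': array([6.50014463e+02, 4.96379358e-03, 2.48330497e+02]), 'tcp_rot': array([ 0.5000316 ,  0.49999849,  0.49999143, -0.49997848]), 'ft_force': array([-0.26772787, -0.20015974,  0.85473259]), 'ft_torque': array([ 0.00839576,  0.03119465, -0.03355576]), 'gripper_width': 0.9955797756189355}
```

View pics/scene0.png

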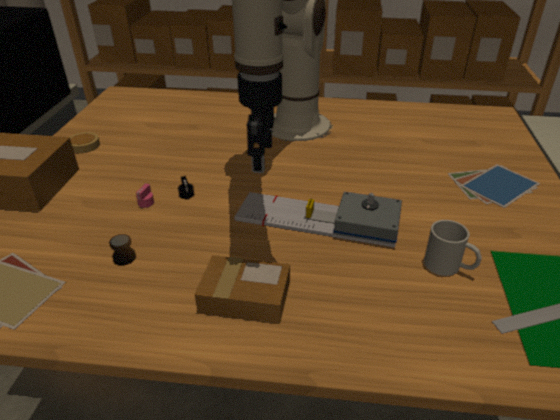

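View pics/wrist0.png

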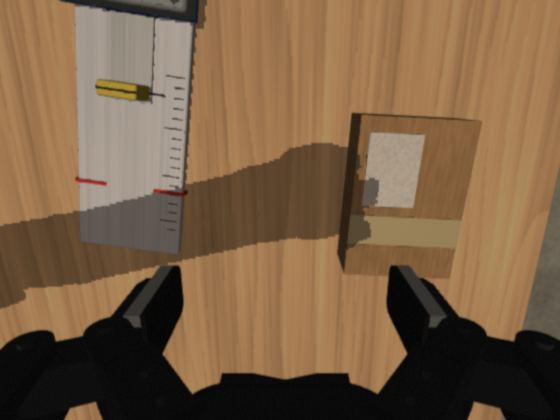

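The wrist view shows the yellow tab at about (123,90), with the red mark pieces at (90,181) and (170,191). In the scene view the black knob is at (186,187), the pink look-alike at (146,196) and the spindle at (371,200).

```bash
python3 - <<'E'
from h import *
from scipy.spatial.transform import Rotation as R
q=observe()["tcp_rot"]; print(R.from_quat(np.r_[q[1:],q[0]]).as_matrix().round(2).tolist())
s=vision.snapshot("wrist")
im=s["img"].astype(int); b,g,r=im[...,0],im[...,1],im[...,2]
red=(r>110)&(g<60)&(b<70); red[:, 250:]=0; red[:150]=0
v,u=np.nonzero(red); P=np.array([at(s,a,c,12)[:2] for a,c in zip(u,v)]); print(len(P))
L=P[P[:,0]<np.mean(P[:,0])].mean(0);Rr=P[P[:,0]>=np.mean(P[:,0])].mean(0); d=Rr-L
print("mark",L,Rr,"mid",(L+Rr)/2,"yaw",np.arctan2(d[1],d[0]))
print("line ends",at(s,96,86,46.5),at(s,140,93,46.5))
print("rail edges bottom",at(s,80,241,12),at(s,180,252,12),"upper",at(s,77,10,12),at(s,193,22,12))
sc=vision.snapshot("scene");sd=vision.snapshot("side")
def tri(a,b):
    (o1,d1),(o2,d2)=a,b; A=np.c_[d1,-d2]; t=np.linalg.lstsq(A,o2-o1,rcond=None)[0]; return (o1+d1*t[0]+o2+d2*t[1])/2, np.linalg.norm(o1+d1*t[0]-o2-d2*t[1])
for a in [(405,191),(404,207)]: print("knob",tri(ray(sc,186,187),ray(sd,*a)), at(sc,186,187,22), at(sd,*a,22))
print("spindle",tri(ray(sc,371,200),ray(sd,252,262)))
cv2.imwrite("pics/zoom.png",np.vstack([cv2.resize(sc["img"][160:250,130:410],(800,257),interpolation=2),cv2.resize(sd["img"][170:330,200:440],(800,533//2*1),interpolation=2)]))
E
```

```text
[[0.0, 1.0, 0.0], [-0.0, 0.0, -1.0], [-1.0, 0.0, 0.0]]
87
mark [442.33164575 -10.19727616] [514.90179522 -21.09760386] mid [478.61672049 -15.64744001] yaw -0.14908946570203388
line ends [482.00229404  84.18099926  46.5       ] [520.34613263  78.25741047  46.5       ]
rail edges bottom [420.75426059 -78.92748284  12.        ] [531.35444689 -92.34488568  12.        ] upper [457.24551603 151.93726168  12.        ] [563.8646356  141.91100766  12.        ]
knob (array([ 443.22379483, -242.94027755,   46.33713159]), np.float64(36.12511607514662)) [ 432.67930607 -238.39004969   22.        ] [ 467.9580788  -316.75268843   22.        ]
knob (array([ 428.32684176, -240.71008133,   20.18279624]), np.float64(2.4751599797172936)) [ 432.67930607 -238.39004969   22.        ] [ 427.35449283 -240.09999407   22.        ]
spindle (array([505.91629775, 220.64444845,  72.60241139]), np.float64(5.198314026447979))
```

Request:
carry_out:
  commands:
    - {"y":-4.9,"z":-2.7,"yaw":-10.2,"claw":50}
    - {"y":-5,"z":-1.8,"yaw":-10.2,"claw":50}
    - {"y":-5,"z":-0.9,"yaw":-10.2,"claw":50}
    - {"yaw":-10.2,"claw":50}
    - {"yaw":-10.2,"claw":50}
    - {"yaw":-10.2,"claw":50}
    - {"yaw":-10.2,"claw":50}
    - {"yaw":-10.2,"claw":50}
    - {"claw":50}

```text
validation failed for argument at $.co...
```

```bash
cat >> h.py <<'E'
from scipy.spatial.transform import Rotation as R
def pose():
    o=observe(); q=o["tcp_rot"]; return o,R.from_quat(np.r_[q[1:],q[0]]).as_matrix(),o["ee_pos"]
def go(p,ydir=None):
    o,M,t=pose(); print("t",o["time_s"],"tcp",t.round(1),"y",M[:,1].round(3),"x",M[:,0].round(3),"F",o["ft_force"].round(1),"g",round(o["gripper_width"],3),"j7",o["joint_pos"][6].round(2))
    print(" shift cm",(M.T@(np.array(p)-t)/10).round(2))
    if ydir is not None: print(" yaw deg",np.degrees(np.arctan2(M[:2,2]@ydir,M[:2,1]@ydir)).round(1))
E
python3 - <<'E'
from h import *
go([503,81,35],np.array([.149,.989]))
s=vision.snapshot("wrist"); cv2.imwrite("pics/w1.png",s["img"]); print(np.round(s["cam_to_world"],2).tolist())
r=vision.outline_of("stop_line",s)
print([(a["p"],a["extent"]) for a in r])
E
```

```text
t 1.5 tcp [650.    0.  248.3] y [ 1.  0. -0.] x [-0.  0. -1.] F [-0.7  1.2  1.4] g 0.999 j7 -0.21
 shift cm [ 21.33 -14.7   -8.1 ]
 yaw deg -81.4
[[1.0, -0.0, 0.0, 649.29], [-0.0, -0.96, -0.29, 73.95], [0.0, 0.29, -0.96, 373.98], [0.0, 0.0, 0.0, 1.0]]
[(0.55, [129.4, 57.7, 68.9, 96.2])]
```

View pics/w1.png

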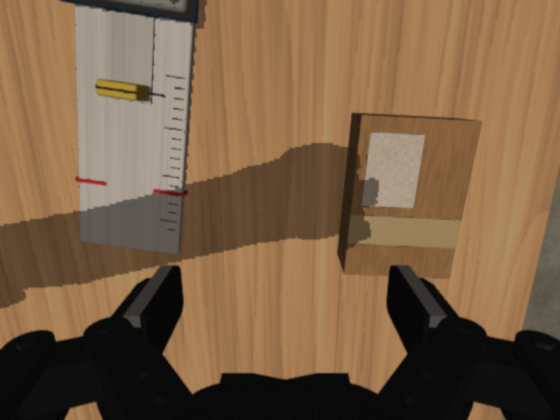

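The move was refused, probably because every row needs all its keys, so the picture hasn't changed.

Request:
carry_out:
  commands:
    - {"x":0,"y":-4.9,"z":-2.7,"yaw":0,"claw":50}
    - {"x":0,"y":-4.9,"z":-2.7,"yaw":0,"claw":50}
    - {"x":0,"y":-4.9,"z":-2.7,"yaw":0,"claw":50}
    - {"x":0,"y":0,"z":0,"yaw":-10.2,"claw":50}
    - {"x":0,"y":0,"z":0,"yaw":-10.2,"claw":50}
    - {"x":0,"y":0,"z":0,"yaw":-10.2,"claw":50}
    - {"x":0,"y":0,"z":0,"yaw":-10.2,"claw":50}
    - {"x":0,"y":0,"z":0,"yaw":-10.2,"claw":50}
    - {"x":0,"y":0,"z":0,"yaw":-10.2,"claw":50}
    - {"x":0,"y":0,"z":0,"yaw":-10.2,"claw":50}
    - {"x":0,"y":0,"z":0,"yaw":-10.2,"claw":50}
    - {"x":0,"y":0,"z":0,"yaw":0,"claw":50}

```text
time_s: 3.1
ee_pos: [498.4, 84.1, 249.0]
tcp_rot: [0.708, 0.035, 0.705, -0.036]
ft_force: [0.1, 0.2, -0.1]
gripper_width: 0.502
```

```bash
python3 - <<'E'
from h import *
go([503,81,35],np.array([.149,.989]))
s=vision.snapshot("wrist"); cv2.imwrite("pics/w2.png",s["img"]); print(np.round(s["cam_to_world"],2).tolist())
im=s["img"].astype(int); b,g,r=im[...,0],im[...,1],im[...,2]
m=((r>110)&(g>90)&(b<60)).astype(np.uint8); n,l,st,c=cv2.connectedComponentsWithStats(m); 
for i in range(1,n):
    if st[i,4]>60: print("yellow",st[i],c[i],at(s,*c[i],46.5).round(1))
m=((r>110)&(g<60)&(b<70)).astype(np.uint8); n,l,st,c=cv2.connectedComponentsWithStats(m); 
for i in range(1,n):
    if st[i,4]>20: print("red",st[i],c[i],at(s,*c[i],12).round(1))
E
```

```text
t 3.1 tcp [498.4  84.1 249. ] y [ 0.1    0.995 -0.001] x [ 0.004 -0.002 -1.   ] F [ 0.1  0.2 -0.1] g 0.502 j7 1.05
 shift cm [21.4  -0.24  0.4 ]
 yaw deg 2.8
[[0.1, 0.95, 0.29, 423.1], [0.99, -0.1, -0.03, 91.24], [0.0, 0.3, -0.96, 374.38], [0.0, 0.0, 0.0, 1.0]]
red [188 192   5  27  66] [189.72727273 206.07575758] [526.4 -22.7  12. ]
```

View pics/w2.png

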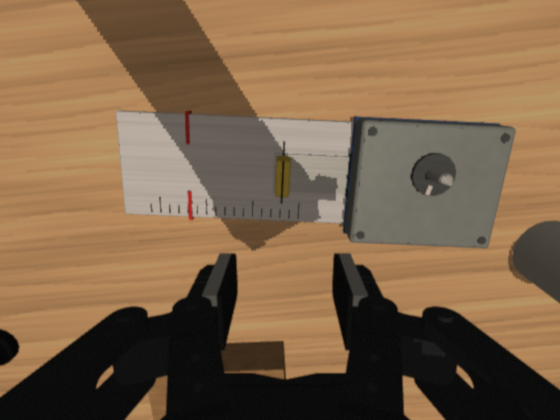

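The tab centre is at (283,177). The red marks are at (187.5,127) and (190,205). The collar is at (434,174) with the white line towards (430,190), and the spindle top is near (445,179).

```bash
python3 - <<'E'
from h import *
s=vision.snapshot("wrist")
a,b=at(s,187.5,127,12),at(s,190,205,12); m=(a+b)/2; d=(b-a)[:2]; print("marks",a.round(1),b.round(1),"mid",m.round(1),"yaw",np.arctan2(d[1],d[0]))
t1,t2=at(s,283.5,157,46.5),at(s,282,197,46.5); t=(t1+t2)/2; d=(t2-t1)[:2]; print("tab",t1.round(1),t2.round(1),t.round(1),"yaw",np.arctan2(d[1],d[0]))
e=[at(s,*p,12) for p in [(118,112),(127,214),(352,122),(346,224)]]; print("rail",np.round(e,1).tolist())
h=[at(s,*p,55) for p in [(360,118),(513,126),(350,236),(492,248)]]; print("hous",np.round(h,1).tolist())
print("collar",at(s,434,174,61).round(1),"whiteline",at(s,430,190,61).round(1),"sp",at(s,445,180,87).round(1))
hi=cv2.resize(s["img"][130:220,380:490],(800,655),interpolation=2); hi=cv2.resize(hi,(550,450)); 
r=cv2.resize(s["img"][100:230,170:310],(0,0),fx=3,fy=3,interpolation=2)
c=np.zeros((450,970+10,3),np.uint8);c[:450,:550]=hi;c[:390,560:980]=r; cv2.imwrite("pics/z2.png",cv2.resize(c,(800,367)))
E
```

```text
marks [443.   -9.7  12. ] [525.1 -22.3  12. ] mid [484. -16.  12.] yaw -0.15164837678026175
tab [477.6  84.8  46.5] [516.5  79.3  46.5] [497.1  82.1  46.5] yaw -0.1404860978768063
rail [[421.3, -76.4, 12.0], [528.2, -92.7, 12.0], [455.1, 156.7, 12.0], [564.4, 145.1, 12.0]]
hous [[448.5, 156.2, 55.0], [469.5, 292.0, 55.0], [560.6, 142.0, 55.0], [587.9, 282.0, 55.0]]
collar [504.8 220.3  61. ] whiteline [519.7 217.   61. ] sp [504.2 219.   87. ]
```

View pics/z2.png

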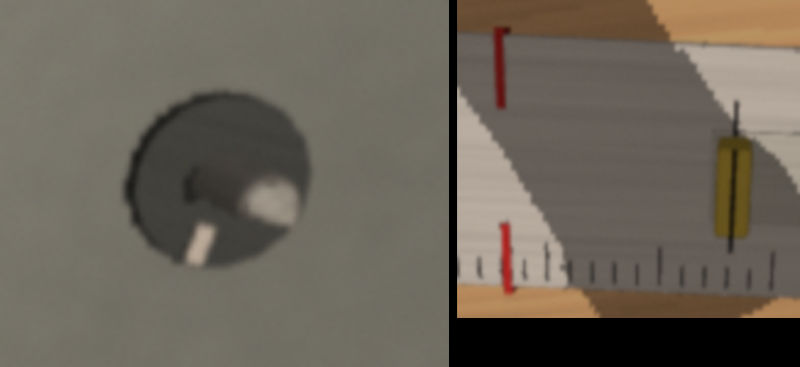

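Request:
carry_out:
  commands:
    - {"x":0,"y":-0.2,"z":0,"yaw":2.9,"claw":50}
    - {"x":5.5,"y":0,"z":0,"yaw":0,"claw":50}
    - {"x":5,"y":0,"z":0,"yaw":0,"claw":50}
    - {"x":4,"y":0,"z":0,"yaw":0,"claw":50}
    - {"x":0,"y":0,"z":0,"yaw":0,"claw":50}

```text
time_s: 3.82
ee_pos: [501.7, 81.3, 102.2]
tcp_rot: [0.708, 0.06, 0.701, -0.061]
ft_force: [-0.0, 0.8, 0.7]
gripper_width: 0.5
```

```bash
python3 - <<'E'
from h import *
go([498,82,38],np.array([.149,.989]))
E
```

```text
t 3.825 tcp [501.7  81.3 102.2] y [ 0.171  0.985 -0.001] x [ 0.009 -0.003 -1.   ] F [-0.   0.8  0.7] g 0.5 j7 0.81
 shift cm [ 6.42  0.02 -0.44]
 yaw deg -1.3
```

Request:
carry_out:
  commands:
    - {"x":3.2,"y":0,"z":-0.4,"yaw":-1.2,"claw":50}
    - {"x":2.6,"y":0,"z":0,"yaw":0,"claw":50}
    - {"x":0,"y":0,"z":0,"yaw":0,"claw":50}

```text
time_s: 4.2
ee_pos: [502.9, 82.7, 48.1]
tcp_rot: [0.711, 0.054, 0.699, -0.056]
ft_force: [-0.2, -0.1, -0.8]
gripper_width: 0.495
```

```bash
python3 - <<'E'
from h import *
go([498,82,38],np.array([.149,.989]))
s=vision.snapshot("wrist"); cv2.imwrite("pics/w3.png",s["img"])
E
```

```text
t 4.2 tcp [502.9  82.7  48.1] y [ 0.155  0.988 -0.   ] x [ 0.017 -0.003 -1.   ] F [-0.2 -0.1 -0.8] g 0.495 j7 0.74
 shift cm [ 1.   -0.15 -0.49]
 yaw deg -0.4
```

View pics/w3.png

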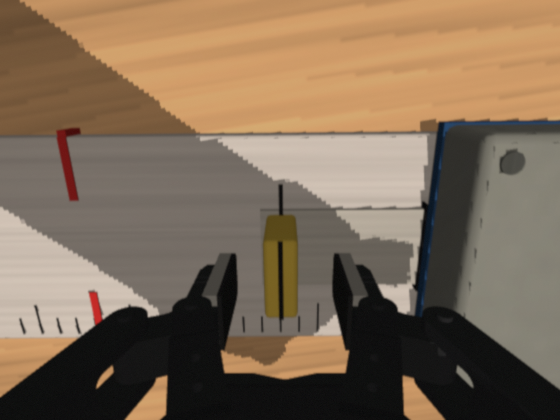

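The tab at (281,265) sits centred between the pads, which are at columns 236 and 334. I'll lower the last centimetre and close.

Request:
carry_out:
  commands:
    - {"x":1.0,"y":-0.1,"z":-0.5,"yaw":0,"claw":50}
    - {"x":0.2,"y":0,"z":0,"yaw":0,"claw":10}
    - {"x":0,"y":0,"z":0,"yaw":0,"claw":0}
    - {"x":0,"y":0,"z":0,"yaw":0,"claw":0}
    - {"x":0,"y":0,"z":0,"yaw":0,"claw":0}

```text
time_s: 4.88
ee_pos: [501.4, 82.7, 40.0]
tcp_rot: [0.714, 0.055, 0.696, -0.055]
ft_force: [0.5, -0.3, -2.3]
gripper_width: 0.148
```

```bash
python3 - <<'E'
from h import *
go([484,-16,38],np.array([.149,.989])); print(observe()["joint_pos"].round(2))
E
```

```text
t 4.875 tcp [501.4  82.7  40. ] y [0.155 0.988 0.001] x [ 0.025 -0.003 -1.   ] F [ 0.5 -0.3 -2.3] g 0.148 j7 0.72
 shift cm [  0.19 -10.02  -0.2 ]
 yaw deg -0.3
[ 0.22  0.59 -0.54  2.05  0.54  0.61  0.72]
```

Request:
carry_out:
  commands:
    - {"x":0,"y":-1.2,"z":0,"yaw":0,"claw":0}
    - {"x":0,"y":-1.2,"z":0,"yaw":0,"claw":0}
    - {"x":0,"y":-1.2,"z":0,"yaw":0,"claw":0}
    - {"x":0,"y":-1.2,"z":0,"yaw":0,"claw":0}
    - {"x":0,"y":-1.2,"z":0,"yaw":0,"claw":0}
    - {"x":0,"y":-1.2,"z":0,"yaw":0,"claw":0}
    - {"x":0,"y":-1.2,"z":0,"yaw":0,"claw":0}

```text
time_s: 5.75
ee_pos: [493.0, 25.5, 40.1]
tcp_rot: [0.718, 0.062, 0.692, -0.036]
ft_force: [1.9, 10.6, -2.3]
gripper_width: 0.148
```

```bash
python3 - <<'E'
from h import *
go([484,-16,38],np.array([.149,.989]))
s=vision.snapshot("wrist"); cv2.imwrite("pics/w4.png",s["img"])
im=s["img"].astype(int); b,g,r=im[...,0],im[...,1],im[...,2]
m=((r>80)&(g<50)&(b<60)).astype(np.uint8); n,l,st,c=cv2.connectedComponentsWithStats(m); 
for i in range(1,n):
    if st[i,4]>20: print("red",st[i],c[i],at(s,*c[i],12).round(1))
E
```

```text
t 5.75 tcp [493.   25.5  40.1] y [0.138 0.99  0.039] x [ 0.038  0.034 -0.999] F [ 1.9 10.6 -2.3] g 0.148 j7 0.88
 shift cm [ 0.04 -4.24 -0.31]
 yaw deg 0.5
red [177 129  14  77 589] [183.72156197 166.37351443] [441.8 -11.   12. ]
red [192 301   9  11  31] [196.67741935 304.19354839] [511.5 -20.9  12. ]
```

View pics/w4.png

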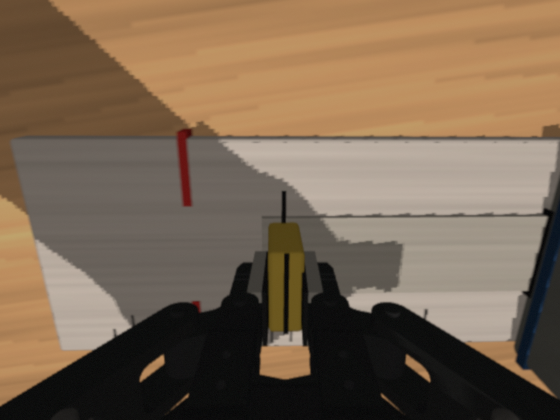

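The tab is held and has moved about 58 mm. The mark is at (184,166) and the tab at (285,280). About 42 mm is left.

Request:
carry_out:
  commands:
    - {"x":0,"y":-2.2,"z":0,"yaw":0,"claw":0}
    - {"x":0,"y":-2.0,"z":0,"yaw":0,"claw":0}

```text
time_s: 6.05
ee_pos: [487.8, -8.0, 40.3]
tcp_rot: [0.719, 0.063, 0.692, -0.031]
ft_force: [-0.2, 12.5, 4.8]
gripper_width: 0.15
```

```bash
cat > chk.py <<'E'
from h import *
go([484,-16,38],np.array([.149,.989])); t=observe()["ee_pos"]
G=np.array([.149,.989])
s=vision.snapshot("wrist"); im=s["img"].astype(int); b,g,r=im[...,0],im[...,1],im[...,2]
m=((r>80)&(g<50)&(b<60)).astype(np.uint8); n,l,st,c=cv2.connectedComponentsWithStats(m); 
for i in range(1,n):
    if st[i,4]>20: p=at(s,*c[i],12); print("red",st[i],p.round(1),"proj",p[:2]@G)
m=((r>90)&(g>60)&(b<50)&(abs(r-g)<50)).astype(np.uint8); n,l,st,c=cv2.connectedComponentsWithStats(m)
for i in range(1,n):
    if st[i,4]>100: p=at(s,*c[i],46.5); print("yellow",st[i],c[i].round(),p.round(1),"proj",p[:2]@G)
print("tcp proj",t[:2]@G)
E
python3 chk.py
```

```text
t 6.05 tcp [487.8  -8.   40.3] y [0.131 0.99  0.048] x [ 0.041  0.043 -0.998] F [-0.2 12.5  4.8] g 0.15 j7 0.97
 shift cm [ 0.18 -0.85 -0.28]
 yaw deg 0.9
red [259 130   6  76 293] [444.2 -11.8  12. ] proj 54.54481389729016
yellow [   0   23  117   42 2286] [56. 45.] [389.3 -64.1  46.5] proj -5.4405110017002585
yellow [ 95  76  46  12 109] [119.  82.] [401.8 -48.9  46.5] proj 11.521304178548874
yellow [  0 126 102  22 418] [ 46. 137.] [414.9 -76.4  46.5] proj -13.707362066697115
yellow [ 270  253   14   79 1053] [276. 291.] [483.3 -11.4  46.5] proj 60.747774922690155
yellow [289 252  15  79 924] [295. 290.] [484.   -4.2  46.5] proj 67.99800641553387
tcp proj 64.76949309423931
```

Request:
carry_out:
  commands:
    - {"x":0,"y":-1.3,"z":0,"yaw":0,"claw":0}

```text
time_s: 6.22
ee_pos: [486.2, -19.3, 40.3]
tcp_rot: [0.719, 0.064, 0.691, -0.029]
ft_force: [1.7, 12.9, -0.7]
gripper_width: 0.153
```

```bash
python3 chk.py
```

```text
t 6.225 tcp [486.2 -19.3  40.3] y [0.131 0.99  0.052] x [ 0.042  0.047 -0.998] F [ 1.7 12.9 -0.7] g 0.153 j7 1.0
 shift cm [ 0.24  0.28 -0.27]
 yaw deg 0.9
red [284 130   7  76 308] [441.4 -11.1  12. ] proj 54.768964704533104
red [281 332   6  19  81] [534.5 -25.2  12. ] proj 54.70444658147969
yellow [   0   30  121   38 1820] [63. 50.] [389.1 -73.7  46.5] proj -14.952288615035734
yellow [ 65 131  33  12 117] [ 79. 136.] [414.4 -77.2  46.5] proj -14.60968872715921
yellow [ 24 137  40  11 125] [ 45. 142.] [414.6 -88.3  46.5] proj -25.51849663980029
yellow [ 270  253   14   79 1061] [276. 291.] [481.7 -22.7  46.5] proj 49.33761341014808
yellow [289 252  15  79 928] [295. 289.] [482.2 -15.4  46.5] proj 56.594803322584816
tcp proj 53.36832786608409
```

Request:
carry_out:
  commands:
    - {"x":0,"y":0.4,"z":0,"yaw":0,"claw":0}

```text
time_s: 6.4
ee_pos: [486.1, -19.1, 40.4]
tcp_rot: [0.718, 0.064, 0.692, -0.032]
ft_force: [3.8, -4.0, -9.4]
gripper_width: 0.15
```

```bash
python3 chk.py
```

```text
t 6.4 tcp [486.1 -19.1  40.4] y [0.135 0.99  0.048] x [ 0.041  0.043 -0.998] F [ 3.8 -4.  -9.4] g 0.15 j7 0.99
 shift cm [ 0.24  0.26 -0.26]
 yaw deg 0.7
red [285 130   9  76 488] [442.3 -10.1  12. ] proj 55.915978755921955
red [282 332   8  19 107] [535. -24.  12.] proj 55.96579750164933
yellow [   0   31  121   38 1633] [65. 51.] [389.3 -72.8  46.5] proj -14.02909317920399
yellow [ 33 134  57  13 185] [ 65. 140.] [414.7 -81.6  46.5] proj -18.876401084711482
yellow [ 269  252   14   79 1044] [276. 291.] [481.6 -22.6  46.5] proj 49.437210787654195
yellow [288 252  15  79 946] [295. 290.] [482.4 -15.3  46.5] proj 56.6987414827665
tcp proj 53.591186118195864
```

Request:
carry_out:
  commands:
    - {"x":0,"y":0.5,"z":0,"yaw":0,"claw":0}

```text
time_s: 6.58
ee_pos: [486.8, -15.0, 40.4]
tcp_rot: [0.718, 0.064, 0.692, -0.033]
ft_force: [3.0, -4.2, -7.7]
gripper_width: 0.153
```

```bash
python3 chk.py
```

```text
t 6.575 tcp [486.8 -15.   40.4] y [0.136 0.99  0.047] x [ 0.04   0.042 -0.998] F [ 3.  -4.2 -7.7] g 0.153 j7 0.98
 shift cm [ 0.22 -0.14 -0.27]
 yaw deg 0.6
red [276 130   8  76 423] [441.7 -10.1  12. ] proj 55.846163899632096
red [275 332   8  19 116] [534.4 -23.9  12. ] proj 56.02816095825868
yellow [   0   30  123   39 1854] [63. 50.] [389.3 -69.2  46.5] proj -10.40712661990262
yellow [  0 133  92  23 302] [ 45. 143.] [415.1 -84.2  46.5] proj -21.412320738477995
yellow [ 269  253   14   79 1049] [276. 291.] [482.4 -18.6  46.5] proj 53.48828847603973
yellow [288 252  15  79 946] [295. 289.] [482.8 -11.3  46.5] proj 60.741180739985644
tcp proj 57.65325093922113
```

Request:
carry_out:
  commands:
    - {"x":0,"y":0,"z":0,"yaw":0,"claw":40}
    - {"x":0,"y":0,"z":0,"yaw":0,"claw":50}
    - {"x":0,"y":0,"z":0,"yaw":0,"claw":50}
    - {"x":-4,"y":0,"z":0,"yaw":0,"claw":50}
    - {"x":-6,"y":0,"z":0,"yaw":0,"claw":50}
    - {"x":-5,"y":0,"z":0,"yaw":0,"claw":50}
    - {"x":0,"y":0,"z":0,"yaw":0,"claw":50}

```text
time_s: 7.5
ee_pos: [481.2, -15.9, 194.8]
tcp_rot: [0.719, 0.064, 0.692, -0.028]
ft_force: [-0.6, -0.2, -0.3]
gripper_width: 0.5
```

```bash
python3 chk.py
```

```text
t 7.5 tcp [481.2 -15.9 194.8] y [0.129 0.99  0.053] x [ 0.042  0.048 -0.998] F [-0.6 -0.2 -0.3] g 0.5 j7 1.22
 shift cm [15.66 -0.81 -0.27]
 yaw deg 1.0
red [273 115   4  38 102] [443.5 -10.3  12. ] proj 55.92648104566778
red [272 212   4  26  93] [525.4 -22.6  12. ] proj 55.96847536813395
yellow [ 68   0  91  17 680] [102.   5.] [ 337.8 -112.6   46.5] proj -61.07827745165071
yellow [  82    2  122   49 3026] [142.  28.] [354.6 -90.2  46.5] proj -36.377474340746595
yellow [ 112   37  118   69 4358] [171.  74.] [386.2 -78.1  46.5] proj -19.660382478987614
yellow [138  98  98  26 666] [186. 112.] [413.3 -73.1  46.5] proj -10.751917910053287
yellow [149 123  40  18 202] [169. 134.] [427.5 -89.1  46.5] proj -24.398510859684123
yellow [271 171   6  41 226] [273. 190.] [482.6 -17.5  46.5] proj 54.62907040034266
yellow [281 171   5  41 201] [283. 191.] [484.3  -9.8  46.5] proj 62.45127791348619
yellow [174 196  21  18 237] [185. 203.] [483.1 -89.9  46.5] proj -16.925652471126966
yellow [183 216  14  20 162] [190. 223.] [501.1 -89.1  46.5] proj -13.416730581383106
yellow [200 238  26  13 137] [213. 244.] [522.  -74.2  46.5] proj 4.440508471790295
tcp proj 55.99716602509411
```

Request:
carry_out:
  commands:
    - {"x":6,"y":0,"z":0,"yaw":0,"claw":50}
    - {"x":5,"y":0,"z":0,"yaw":0,"claw":50}
    - {"x":2,"y":0,"z":0,"yaw":-1,"claw":50}
    - {"x":0,"y":0,"z":0,"yaw":0,"claw":50}

```text
time_s: 8.05
ee_pos: [482.7, -9.6, 56.7]
tcp_rot: [0.717, 0.058, 0.694, -0.022]
ft_force: [0.1, -0.0, 0.0]
gripper_width: 0.498
```

```bash
python3 chk.py|grep -v "yellow.*-[0-9.]*$"
```

```text
t 8.05 tcp [482.7  -9.6  56.7] y [0.112 0.992 0.053] x [ 0.035  0.049 -0.998] F [ 0.1 -0.   0. ] g 0.498 j7 1.01
 shift cm [ 1.83 -0.72  0.15]
 yaw deg 2.0
red [266 136   8  69 434] [442.9 -10.5  12. ] proj 55.594111344476744
red [263 317   7  21 118] [533.2 -24.   12. ] proj 55.72807439258902
yellow [ 81  86  83  17 276] [121.  94.] [400.6 -58.7  46.5] proj 1.6640665174530156
yellow [260 245  14  72 883] [266. 280.] [482.8 -17.5  46.5] proj 54.65155889621431
yellow [277 245  14  71 826] [284. 280.] [483.8  -9.9  46.5] proj 62.24407630291362
tcp proj 62.47788879989699
```

Request:
carry_out:
  commands:
    - {"x":0.8,"y":-0.7,"z":0.2,"yaw":2.0,"claw":50}
    - {"x":0.8,"y":0,"z":0,"yaw":0,"claw":50}
    - {"x":0,"y":0,"z":0,"yaw":0,"claw":50}

```text
time_s: 8.48
ee_pos: [486.4, -16.9, 41.8]
tcp_rot: [0.717, 0.072, 0.692, -0.036]
ft_force: [-0.4, 0.8, 1.1]
gripper_width: 0.501
```

```bash
python3 chk.py|grep -v "yellow.*-[0-9.]*$"
```

```text
t 8.475 tcp [486.4 -16.9  41.8] y [0.151 0.987 0.053] x [ 0.039  0.048 -0.998] F [-0.4  0.8  1.1] g 0.501 j7 0.97
 shift cm [ 0.37  0.03 -0.26]
 yaw deg -0.2
red [277 130  10  75 509] [442.5 -10.5  12. ] proj 55.58031814415
red [279 330   7  20 122] [534.6 -24.2  12. ] proj 55.71315309237001
yellow [ 277  251   14   79 1079] [284. 289.] [482.6 -17.4  46.5] proj 54.665363209377006
yellow [ 297  250   14   79 1000] [303. 288.] [483.4  -9.8  46.5] proj 62.28554754973376
tcp proj 55.77093841571059
```

Request:
carry_out:
  commands:
    - {"x":0,"y":0,"z":0,"yaw":0,"claw":10}
    - {"x":0,"y":0,"z":0,"yaw":0,"claw":0}
    - {"x":0,"y":0,"z":0,"yaw":0,"claw":0}
    - {"x":0,"y":0,"z":0,"yaw":0,"claw":0}

```text
time_s: 9.02
ee_pos: [487.3, -15.4, 43.1]
tcp_rot: [0.718, 0.071, 0.692, -0.034]
ft_force: [0.2, 2.2, -3.0]
gripper_width: 0.147
```

```bash
python3 chk.py|grep -v "yellow.*-[0-9.]*$"
```

```text
t 9.025 tcp [487.3 -15.4  43.1] y [0.148 0.988 0.054] x [ 0.041  0.049 -0.998] F [ 0.2  2.2 -3. ] g 0.147 j7 0.97
 shift cm [ 0.49 -0.13 -0.33]
 yaw deg -0.0
red [274 128   9  75 474] [441.3 -10.3  12. ] proj 55.51650598380428
red [275 326   8  21 133] [534.  -24.1  12. ] proj 55.72126658891121
yellow [ 269  248   14   78 1027] [276. 286.] [482.3 -18.7  46.5] proj 53.31813218058586
yellow [289 248  13  77 901] [294. 285.] [483.  -11.5  46.5] proj 60.603388996996614
tcp proj 57.37030994521148
```

Request:
carry_out:
  commands:
    - {"x":0,"y":-0.5,"z":0,"yaw":0,"claw":0}

```text
time_s: 9.2
ee_pos: [487.0, -17.2, 43.0]
tcp_rot: [0.718, 0.072, 0.691, -0.032]
ft_force: [0.9, 12.5, -1.0]
gripper_width: 0.15
```

```bash
python3 chk.py|grep -v "yellow.*-[0-9.]*$"
```

```text
t 9.2 tcp [487.  -17.2  43. ] y [0.145 0.988 0.058] x [ 0.043  0.053 -0.998] F [ 0.9 12.5 -1. ] g 0.15 j7 0.98
 shift cm [ 0.5   0.04 -0.33]
 yaw deg 0.1
red [277 128   9  75 429] [440.4 -10.4  12. ] proj 55.30137554254617
red [278 326   8  21 124] [534.2 -24.4  12. ] proj 55.479012104432314
yellow [ 269  248   15   78 1081] [276. 286.] [482.2 -20.4  46.5] proj 51.71268222041601
yellow [289 248  14  77 910] [295. 285.] [482.8 -13.2  46.5] proj 58.908604150925996
tcp proj 55.56652926111097
```

Request:
carry_out:
  commands:
    - {"x":0,"y":0,"z":0,"yaw":0,"claw":0}
    - {"x":0,"y":0,"z":0,"yaw":0,"claw":0}
    - {"x":0,"y":0,"z":0,"yaw":0,"claw":40}
    - {"x":0,"y":0,"z":0,"yaw":0,"claw":50}
    - {"x":0,"y":0,"z":0,"yaw":0,"claw":50}
    - {"x":-4,"y":0,"z":0,"yaw":0,"claw":50}
    - {"x":-6,"y":0,"z":0,"yaw":0,"claw":50}
    - {"x":-5,"y":0,"z":0,"yaw":0,"claw":50}
    - {"x":0,"y":0,"z":0,"yaw":0,"claw":50}

```text
time_s: 10.38
ee_pos: [480.4, -27.4, 196.7]
tcp_rot: [0.718, 0.072, 0.692, -0.034]
ft_force: [0.3, 0.1, -0.1]
gripper_width: 0.503
```

```bash
python3 chk.py|grep -v "yellow.*-[0-9.]*$"; python3 -c "
from h import *
s=vision.snapshot('wrist');cv2.imwrite('pics/w5.png',s['img'][:260])"
```

```text
t 10.375 tcp [480.4 -27.4 196.7] y [0.149 0.987 0.057] x [ 0.041  0.051 -0.998] F [ 0.3  0.1 -0.1] g 0.503 j7 1.22
 shift cm [15.91  0.28 -0.33]
 yaw deg -0.1
red [284 114   4  38  73] [440.5 -10.1  12. ] proj 55.600103641671076
red [284 213   4  24  68] [527.6 -23.   12. ] proj 55.91168326301199
yellow [280 168   6  42 200] [283. 188.] [481.4 -20.7  46.5] proj 51.20991181384042
yellow [289 168   7  42 187] [292. 190.] [484.7 -13.6  46.5] proj 58.758890202847596
tcp proj 44.44130853875215
```

View pics/w5.png

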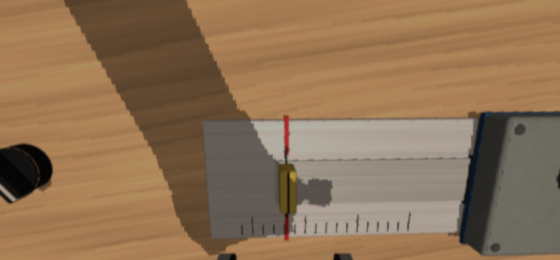

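The line at (287,190) stands over the red stripe at (286,135) and (286,228), off by about -0.7 mm along the gauge. The knob is at the left edge, near (20,170). Pulling left the tool tilted about 3 degrees, so I'll press the closed fingertips against the housing face to bring it upright again.

Request:
carry_out:
  commands:
    - {"x":0,"y":6,"z":0,"yaw":0,"claw":0}
    - {"x":0,"y":6,"z":0,"yaw":0,"claw":0}
    - {"x":5,"y":0,"z":0,"yaw":0,"claw":0}
    - {"x":5,"y":0,"z":0,"yaw":0,"claw":0}
    - {"x":4,"y":0,"z":0,"yaw":0,"claw":0}
    - {"x":0,"y":0,"z":0,"yaw":0,"claw":0}

```text
time_s: 11.22
ee_pos: [495.3, 100.1, 48.5]
tcp_rot: [0.711, 0.073, 0.699, -0.035]
ft_force: [0.4, 0.0, -0.2]
gripper_width: 0.002
```

```bash
cat > st.py <<'E'
from h import *
import sys
a=[float(v) for v in sys.argv[1:]]
go(a[:3],np.array(a[3:5]) if len(a)>4 else None)
E
python3 st.py 508 150 48 .149 .989
```

```text
t 11.225 tcp [495.3 100.1  48.5] y [0.152 0.987 0.055] x [ 0.021  0.052 -0.998] F [ 0.4  0.  -0.2] g 0.002 j7 0.72
 shift cm [0.34 5.11 0.49]
 yaw deg -0.2
```

Request:
carry_out:
  commands:
    - {"x":0.1,"y":2.5,"z":0,"yaw":0,"claw":0}
    - {"x":0,"y":0.8,"z":0,"yaw":0,"claw":0}
    - {"x":0,"y":0.8,"z":0,"yaw":0,"claw":0}
    - {"x":0,"y":0.8,"z":0,"yaw":0,"claw":0}
    - {"x":0,"y":0.8,"z":0,"yaw":0,"claw":0}

```text
time_s: 11.85
ee_pos: [500.4, 137.5, 50.1]
tcp_rot: [0.707, 0.066, 0.703, -0.05]
ft_force: [-4.2, -14.7, 9.2]
gripper_width: -0.004
```

```bash
python3 st.py 508 150 48 .149 .989
```

```text
t 11.85 tcp [500.4 137.5  50.1] y [0.164 0.986 0.024] x [ 0.008  0.023 -1.   ] F [ -4.2 -14.7   9.2] g -0.004 j7 0.62
 shift cm [0.25 1.35 0.55]
 yaw deg -0.9
```

It works: the tilt fell from 0.055 to 0.024. I'll do a few more rows.

Request:
carry_out:
  commands:
    - {"x":0,"y":0.8,"z":0,"yaw":0,"claw":0}
    - {"x":0,"y":0.8,"z":0,"yaw":0,"claw":0}

```text
time_s: 12.1
ee_pos: [500.3, 137.5, 50.4]
tcp_rot: [0.704, 0.062, 0.705, -0.062]
ft_force: [-4.6, -15.5, 8.5]
gripper_width: 0.001
```

```bash
python3 st.py 508 150 48 .149 .989
```

```text
t 12.1 tcp [500.3 137.5  50.4] y [ 0.174  0.985 -0.001] x [-0.001 -0.001 -1.   ] F [ -4.6 -15.5   8.5] g 0.001 j7 0.6
 shift cm [0.24 1.37 0.54]
 yaw deg -1.5
```

Request:
carry_out:
  commands:
    - {"x":0,"y":-1.2,"z":0,"yaw":0,"claw":0}
    - {"x":-5.5,"y":0,"z":0,"yaw":0,"claw":50}
    - {"x":-5.5,"y":3,"z":0,"yaw":0,"claw":50}
    - {"x":-3,"y":5,"z":0,"yaw":0,"claw":50}
    - {"x":0,"y":0,"z":0,"yaw":0,"claw":50}

```text
time_s: 12.72
ee_pos: [514.2, 201.0, 197.1]
tcp_rot: [0.705, 0.064, 0.704, -0.065]
ft_force: [-0.5, -0.5, -0.2]
gripper_width: 0.501
```

```bash
python3 st.py 505 220 110 .149 .989; python3 -c "
from h import *
s=vision.snapshot('wrist')
u,v=[int(x) for x in px(s,[505,220,61])]; print(u,v)
np.save('s.npy',s,allow_pickle=True)
u0,v0=max(u-60,0),max(v-45,0);print(u0,v0)
cv2.imwrite('pics/w6.png',cv2.resize(s['img'][v0:v0+90,u0:u0+120],(0,0),fx=6,fy=6,interpolation=2))"
```

```text
t 12.725 tcp [514.2 201.  197.1] y [ 0.181  0.983 -0.001] x [ 0.002 -0.001 -1.   ] F [-0.5 -0.5 -0.2] g 0.501 j7 0.64
 shift cm [ 8.7   1.71 -1.26]
 yaw deg -1.9
307 182
247 137
```

View pics/w6.png

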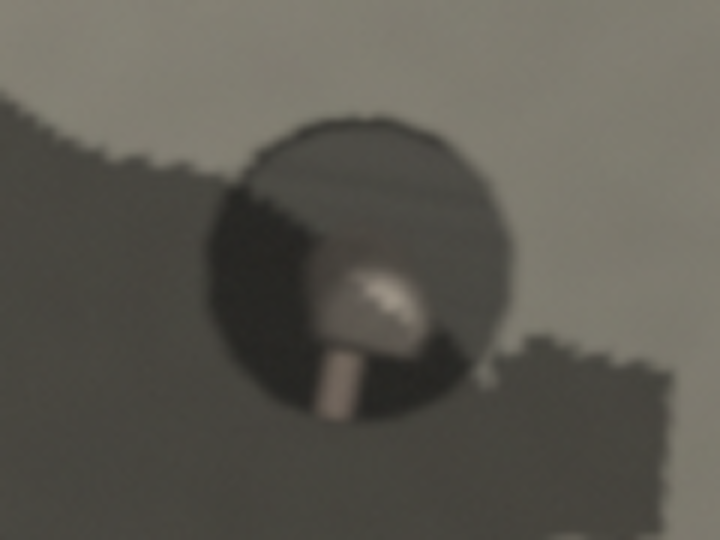

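The collar centre is at zoom (360,272), and the white line runs from (343,350) to (334,420). The flat's edge runs from (318,338) to (418,357).

```bash
python3 - <<'E'
from h import *
s=np.load('s.npy',allow_pickle=True).item()
f=lambda x,y,z:at(s,247+x/6,137+y/6,z)
c=f(360,272,61);a=f(343,350,61);b=f(334,420,61); e1=f(318,338,84);e2=f(418,357,84)
ang=lambda d:np.degrees(np.arctan2(d[1],d[0]))
print(c,a,b,ang(b-a),ang((a+b)/2-c),ang(b-c),"flat edge",e1,e2,ang(e2-e1)-90, "top", f(380,310,87))
go([430,-239,150],np.array([.149,.989]))
E
```

```text
[504.85213196 219.84227387  61.        ] [514.67776038 215.99052653  61.        ] [523.83555774 213.26335682  61.        ] -16.58340309256883 -19.903397753094698 -19.11432688997398 flat edge [506.13445681 213.17294417  84.        ] [510.57342584 224.40231257  84.        ] -21.568885896797227 top [503.29376334 220.81882696  87.        ]
t 12.775 tcp [513.6 197.7 195.4] y [ 0.184  0.983 -0.005] x [-0.001 -0.005 -1.   ] F [ 0.8 -0.9  0.3] g 0.502 j7 0.64
 shift cm [  4.75 -44.44  -0.19]
 yaw deg -2.0
```

Request:
carry_out:
  commands:
    - {"x":0,"y":-6,"z":0,"yaw":0,"claw":60}
    - {"x":0,"y":-6,"z":0,"yaw":0,"claw":60}
    - {"x":0,"y":-6,"z":0,"yaw":0,"claw":60}
    - {"x":0,"y":-6,"z":0,"yaw":0,"claw":60}
    - {"x":0,"y":-6,"z":0,"yaw":0,"claw":60}
    - {"x":0,"y":-6,"z":0,"yaw":0,"claw":60}
    - {"x":0,"y":-6,"z":0,"yaw":0,"claw":60}
    - {"x":0,"y":-2,"z":0,"yaw":0,"claw":60}
    - {"x":0,"y":0,"z":0,"yaw":0,"claw":60}

```text
time_s: 13.9
ee_pos: [418.3, -253.9, 191.5]
tcp_rot: [0.7, 0.068, 0.708, -0.072]
ft_force: [-0.6, 0.5, -0.3]
gripper_width: 0.598
```

```bash
python3 st.py 430 -239 38; python3 -c "
from h import *
s=vision.snapshot('wrist'); np.save('s.npy',s,allow_pickle=True)
r=vision.outline_of('knob',s);print([(a['p'],a['extent']) for a in r])
u,v=[int(x) for x in px(s,[430,-239,40])]; print(u,v)
u0,v0=min(max(u-80,0),400),min(max(v-60,0),300);print(u0,v0)
cv2.imwrite('pics/w7.png',cv2.resize(s['img'][v0:v0+120,u0:u0+160],(0,0),fx=4,fy=4,interpolation=2))"
```

```text
t 13.9 tcp [ 418.3 -253.9  191.5] y [ 0.197  0.98  -0.007] x [-0.012 -0.005 -1.   ] F [-0.6  0.5 -0.3] g 0.598 j7 1.62
 shift cm [15.32  1.8   1.02]
[(0.81, [224.8, 266.9, 45.8, 46.1]), (0.79, [306.8, 206.9, 45.4, 59.8])]
306 205
226 145
```

View pics/w7.png

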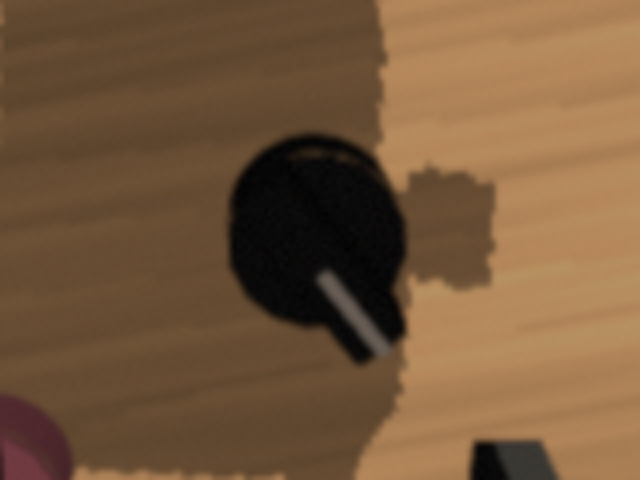

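The knob hub is around zoom (318,230). Its white line runs from (326,275) to (388,350), ending at the bar's end (384,350). The pink look-alike is at lower left.

```bash
python3 - <<'E'
from h import *
s=np.load('s.npy',allow_pickle=True).item()
f=lambda x,y,z:at(s,226+x/4,145+y/4,z)[:2]
a,b=f(326,275,45),f(388,350,45); d=(b-a)/np.linalg.norm(b-a); end=f(384,350,45)
c=end-22*d
print("line",a,b,"len",np.linalg.norm(b-a),"yaw",np.degrees(np.arctan2(d[1],d[0])),"bar centre",c)
# hub top circle: fit by hub extremes at z=24
for z in (0,24): print("hub ext",z,f(230,228,z),f(405,228,z),f(318,133,z))
print("pink",at(s,225,262,22))
o,M,t=pose(); yaw=np.degrees(np.arctan2(d[1],d[0]))
for n in (np.array([-d[1],d[0]]),):
    for sg in (1,-1):
        g=sg*n; print("turn",g.round(3),np.degrees(np.arctan2(M[:2,2]@g,M[:2,1]@g)).round(1))
print(observe()["joint_pos"].round(2)); go([*c,150])
E
```

```text
line [ 435.92148717 -239.63586312] [ 454.58250339 -229.91894877] len 21.039295407469385 yaw 27.50629059177022 bar centre [ 434.90712434 -240.89577778]
hub ext 0 [ 434.81733114 -259.88405278] [ 442.90368852 -219.32868502] [ 416.35454851 -235.3455145 ]
hub ext 24 [ 428.11629479 -258.31764423] [ 435.59220064 -220.82386343] [ 411.04729596 -235.63155786]
pink [ 474.83769232 -323.16593993   22.        ]
turn [-0.462  0.887] -38.6
turn [ 0.462 -0.887] 141.4
[ 1.05  0.33 -0.67  1.99  0.26  0.92  1.62]
t 14.0 tcp [ 419.4 -251.4  191.7] y [ 0.193  0.981 -0.007] x [-0.011 -0.005 -1.   ] F [ 0.5  0.2 -0. ] g 0.6 j7 1.62
 shift cm [4.14 1.36 1.37]
```

Request:
carry_out:
  commands:
    - {"x":4,"y":1.4,"z":1.2,"yaw":0,"claw":60}
    - {"x":0,"y":0,"z":0,"yaw":-9.7,"claw":60}
    - {"x":0,"y":0,"z":0,"yaw":-9.7,"claw":60}
    - {"x":0,"y":0,"z":0,"yaw":-9.7,"claw":60}
    - {"x":0,"y":0,"z":0,"yaw":-9.7,"claw":60}
    - {"x":4,"y":0,"z":0,"yaw":0,"claw":60}
    - {"x":0,"y":0,"z":0,"yaw":0,"claw":60}

```text
time_s: 14.88
ee_pos: [436.2, -225.9, 110.1]
tcp_rot: [0.679, -0.184, 0.686, 0.185]
ft_force: [-0.9, 0.6, 0.7]
gripper_width: 0.599
```

```bash
python3 st.py 433.5 -240.3 43 -.462 .887; python3 -c "
from h import *
s=vision.snapshot('wrist'); np.save('s.npy',s,allow_pickle=True); cv2.imwrite('pics/w8.png',s['img']); print(px(s,[433.5,-240.3,45]))"
```

```text
t 14.875 tcp [ 436.2 -225.9  110.1] y [-0.503  0.864  0.004] x [-0.01  -0.001 -1.   ] F [-0.9  0.6  0.7] g 0.599 j7 2.09
 shift cm [ 6.71 -1.14 -0.9 ]
 yaw deg 2.7
(np.float64(264.61407851466197), np.float64(217.43405210901145))
```

View pics/w8.png

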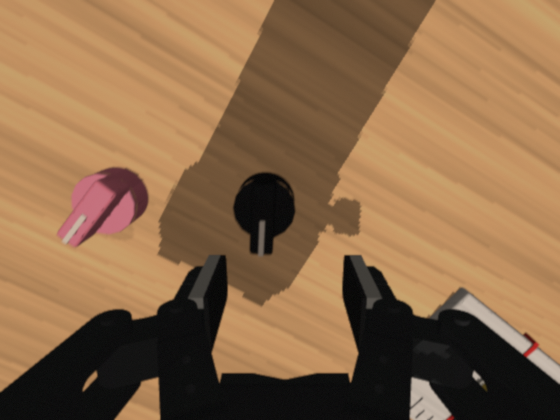

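The white line runs from (262,221) to (261,254), and the bar end spans columns 249–272 at row 254. The predicted bar centre (264.6,217) agrees.

```bash
python3 - <<'E'
from h import *
s=np.load('s.npy',allow_pickle=True).item()
a,b=at(s,262.3,221,45)[:2],at(s,260.8,254,45)[:2]; d=(b-a)/np.linalg.norm(b-a); c=b-22*d
print(np.linalg.norm(b-a),np.degrees(np.arctan2(d[1],d[0])),c)
w=np.linalg.norm(at(s,249,254,45)-at(s,272,254,45)); print("bar width",w)
h0,h1=at(s,234.5,203,24)[:2],at(s,295.5,203,24)[:2]; print("hub",(h0+h1)/2,np.linalg.norm(h1-h0))
go([*c,43],np.array([-d[1],d[0]]))
E
```

```text
20.84092116416033 26.705900186007874 [ 435.03629809 -240.9150408 ]
bar width 13.701949888963403
hub [ 431.66966757 -242.22486592] 38.59340195273106
t 14.925 tcp [ 438.1 -226.3  111.9] y [-0.503  0.864  0.001] x [-0.007 -0.003 -1.   ] F [0.5 1.2 1.3] g 0.593 j7 2.09
 shift cm [ 6.89 -1.11 -0.95]
 yaw deg 3.5
```

Request:
carry_out:
  commands:
    - {"x":0,"y":-1.1,"z":-0.9,"yaw":3.2,"claw":50}
    - {"x":3.5,"y":0,"z":0,"yaw":0,"claw":50}
    - {"x":0,"y":0,"z":0,"yaw":0,"claw":50}

```text
time_s: 15.3
ee_pos: [438.6, -243.2, 80.6]
tcp_rot: [0.687, -0.165, 0.689, 0.161]
ft_force: [-0.0, -0.3, 0.6]
gripper_width: 0.498
```

```bash
python3 st.py 434.5 -241 42.5 -.452 .892
```

```text
t 15.3 tcp [ 438.6 -243.2   80.6] y [-0.449  0.894 -0.006] x [-0.001 -0.007 -1.   ] F [-0.  -0.3  0.6] g 0.498 j7 2.01
 shift cm [ 3.8   0.4  -0.25]
 yaw deg -0.2
```

Request:
carry_out:
  commands:
    - {"x":2.5,"y":0.4,"z":-0.25,"yaw":0,"claw":45}
    - {"x":1.1,"y":0,"z":0,"yaw":0,"claw":45}
    - {"x":0,"y":0,"z":0,"yaw":0,"claw":45}

```text
time_s: 15.68
ee_pos: [438.2, -244.3, 48.8]
tcp_rot: [0.689, -0.166, 0.688, 0.157]
ft_force: [-0.6, -0.2, 0.5]
gripper_width: 0.451
```

```bash
python3 st.py 434.5 -241 42.5 -.452 .892; python3 - <<'E'
from h import *
s=vision.snapshot('wrist'); g=s["img"].astype(int).sum(2)
print(px(s,[434.5,-241,45]))
cv2.imwrite('pics/w9.png',s['img'])
# white line on the bar: bright grey pixels near
for z,p in (("w",[434.5,-241,45]),):
    u,v=map(int,px(s,p)); I=s["img"][v-20:v+90,u-50:u+50].astype(int)
    m=((I.min(2)>90)&(I.max(2)-I.min(2)<25)).astype(np.uint8); n,l,st,c=cv2.connectedComponentsWithStats(m)
    for i in range(1,n):
        if st[i,4]>15: print(st[i]+[u-50,v-20,0,0,0],at(s,c[i][0]+u-50,c[i][1]+v-20,45).round(1))
E
```

```text
t 15.675 tcp [ 438.2 -244.3   48.8] y [-0.445  0.895 -0.013] x [ 0.005 -0.013 -1.   ] F [-0.6 -0.2  0.5] g 0.451 j7 1.96
 shift cm [ 0.62  0.47 -0.18]
 yaw deg -0.4
(np.float64(295.7462510498665), np.float64(282.32144675952077))
[292 285   7  44 252] [ 445.4 -235.9   45. ]
```

Request:
carry_out:
  commands:
    - {"x":0.6,"y":0.5,"z":-0.2,"yaw":0,"claw":45}
    - {"x":0,"y":0,"z":0,"yaw":0,"claw":15}
    - {"x":0,"y":0,"z":0,"yaw":0,"claw":0}
    - {"x":0,"y":0,"z":0,"yaw":0,"claw":0}

```text
time_s: 16.23
ee_pos: [435.7, -241.4, 44.9]
tcp_rot: [0.69, -0.167, 0.687, 0.156]
ft_force: [-0.6, -0.1, -0.6]
gripper_width: 0.145
```

```bash
python3 st.py 434.5 -241 42.5 -.452 .892
```

```text
t 16.225 tcp [ 435.7 -241.4   44.9] y [-0.445  0.895 -0.017] x [ 0.008 -0.015 -1.   ] F [-0.6 -0.1 -0.6] g 0.145 j7 1.95
 shift cm [ 0.24  0.09 -0.09]
 yaw deg -0.4
```

Request:
carry_out:
  commands:
    - {"x":-5,"y":0,"z":0,"yaw":0,"claw":0}
    - {"x":-5,"y":0,"z":0,"yaw":0,"claw":0}
    - {"x":-4,"y":0,"z":0,"yaw":0,"claw":0}
    - {"x":0,"y":0,"z":0,"yaw":9.2,"claw":0}
    - {"x":0,"y":0,"z":0,"yaw":9.2,"claw":0}
    - {"x":0,"y":0,"z":0,"yaw":9.2,"claw":0}
    - {"x":0,"y":0,"z":0,"yaw":9.2,"claw":0}
    - {"x":0,"y":0,"z":0,"yaw":9.2,"claw":0}
    - {"x":0,"y":0,"z":0,"yaw":0,"claw":0}

```text
time_s: 17.35
ee_pos: [432.7, -238.4, 187.9]
tcp_rot: [0.698, 0.124, 0.693, -0.132]
ft_force: [-0.3, -0.3, -1.6]
gripper_width: 0.149
```

```bash
python3 st.py 504.9 219.8 170 .334 .943;  python3 - <<'E'
from h import *
s=vision.snapshot('wrist'); o,M,t=pose()
P=t+[0,0,.1]; u,v=map(int,px(s,P)); I=s["img"][v-20:v+90,u-50:u+50].astype(int)
m=((I.min(2)>90)&(I.max(2)-I.min(2)<25)).astype(np.uint8); n,l,st,c=cv2.connectedComponentsWithStats(m)
for i in range(1,n):
    if st[i,4]>15:
        p=at(s,c[i][0]+u-50,c[i][1]+v-20,P[2]); e=at(s,c[i][0]+u-50,st[i,1]+st[i,3]+v-20,P[2]); a=at(s,c[i][0]+u-50,st[i,1]+v-20,P[2])
        print(st[i]+[u-50,v-20,0,0,0],"in tool",[(M.T@(q-t)).round(1) for q in (p,a,e)])
E
```

```text
t 17.35 tcp [ 432.7 -238.4  187.9] y [ 0.357  0.934 -0.01 ] x [ 0.005 -0.012 -1.   ] F [-0.3 -0.3 -1.6] g 0.149 j7 1.41
 shift cm [ 1.26 45.4  -9.64]
 yaw deg -1.4
[283 294   4  43 158] in tool [array([ 0. , -0.7, 11.3]), array([-0.1, -0.7,  1.6]), array([ 0.1, -0.7, 22.5])]
```

Request:
carry_out:
  commands:
    - {"x":0,"y":5.7,"z":-1.2,"yaw":0,"claw":0}
    - {"x":0,"y":5.7,"z":-1.2,"yaw":0,"claw":0}
    - {"x":0,"y":5.7,"z":-1.2,"yaw":0,"claw":0}
    - {"x":0,"y":5.7,"z":-1.2,"yaw":0,"claw":0}
    - {"x":0,"y":5.7,"z":-1.2,"yaw":0,"claw":0}
    - {"x":0,"y":5.7,"z":-1.2,"yaw":0,"claw":0}
    - {"x":0,"y":5.7,"z":-1.2,"yaw":0,"claw":0}
    - {"x":0,"y":3,"z":-0.5,"yaw":0,"claw":0}
    - {"x":0,"y":0,"z":0,"yaw":0,"claw":0}

```text
time_s: 18.52
ee_pos: [501.6, 206.6, 182.7]
tcp_rot: [0.7, 0.116, 0.694, -0.122]
ft_force: [0.6, -0.4, -0.8]
gripper_width: 0.15
```

```bash
python3 st.py 505 220.3 140 .334 .943;python3 st.py 505 220.3 140 .334 .943
```

```text
t 18.525 tcp [501.6 206.6 182.7] y [ 0.332  0.943 -0.006] x [ 0.008 -0.01  -1.   ] F [ 0.6 -0.4 -0.8] g 0.15 j7 0.44
 shift cm [ 4.26  1.43 -0.18]
 yaw deg 0.1
t 18.525 tcp [501.6 206.6 182.7] y [ 0.332  0.943 -0.006] x [ 0.008 -0.01  -1.   ] F [ 0.6 -0.4 -0.8] g 0.15 j7 0.44
 shift cm [ 4.26  1.43 -0.18]
 yaw deg 0.1
```

Request:
carry_out:
  commands:
    - {"x":0,"y":1.4,"z":-0.2,"yaw":0,"claw":0}
    - {"x":3.5,"y":0,"z":0,"yaw":0,"claw":0}
    - {"x":0,"y":0,"z":0,"yaw":0,"claw":0}
    - {"x":0,"y":0,"z":0,"yaw":0,"claw":0}

```text
time_s: 19.02
ee_pos: [506.2, 218.6, 147.9]
tcp_rot: [0.701, 0.116, 0.693, -0.122]
ft_force: [-0.5, -0.3, -0.6]
gripper_width: 0.146
```

```bash
python3 st.py 504.6 220.4 134 .334 .943;python3 -c "
from h import *
s=vision.snapshot('wrist');cv2.imwrite('pics/a.png',s['img'])
a=vision.snapshot('side');b=vision.snapshot('scene')
def crop(s):
    u,v=[int(x) for x in px(s,[505,220,90])]; return cv2.resize(s['img'][v-40:v+35,u-35:u+35],(400,428),interpolation=2)
cv2.imwrite('pics/w10.png',np.hstack([crop(a),crop(b)]))"
python3 st.py 504.6 220.4 134
```

```text
t 19.025 tcp [506.2 218.6 147.9] y [ 0.332  0.943 -0.007] x [ 0.009 -0.01  -1.   ] F [-0.5 -0.3 -0.6] g 0.146 j7 0.38
 shift cm [ 1.39  0.13 -0.23]
 yaw deg 0.1
t 19.175 tcp [506.1 218.3 147.9] y [ 0.333  0.943 -0.007] x [ 0.009 -0.011 -1.   ] F [ 0.6  0.5 -1. ] g 0.148 j7 0.38
 shift cm [ 1.39  0.16 -0.23]
```

Request:
carry_out:
  commands:
    - {"x":1.0,"y":0.2,"z":-0.2,"yaw":0,"claw":0}
    - {"x":0,"y":0,"z":0,"yaw":0,"claw":0}

```text
time_s: 19.42
ee_pos: [505.5, 220.8, 138.3]
tcp_rot: [0.701, 0.116, 0.693, -0.122]
ft_force: [-0.2, 0.3, -0.7]
gripper_width: 0.143
```

```bash
python3 st.py 504.6 220.4 134 .334 .943
```

```text
t 19.425 tcp [505.5 220.8 138.3] y [ 0.333  0.943 -0.006] x [ 0.011 -0.011 -1.   ] F [-0.2  0.3 -0.7] g 0.143 j7 0.36
 shift cm [ 0.43 -0.06 -0.08]
 yaw deg 0.1
```

Request:
carry_out:
  commands:
    - {"x":0.5,"y":0,"z":-0.1,"yaw":0,"claw":0}
    - {"x":0.5,"y":0,"z":0,"yaw":0,"claw":0}

```text
time_s: 19.68
ee_pos: [504.9, 221.3, 128.2]
tcp_rot: [0.702, 0.116, 0.692, -0.122]
ft_force: [-0.3, 0.1, -1.3]
gripper_width: 0.149
```

```bash
python3 st.py 504.6 220.4 112 .334 .943
```

```text
t 19.675 tcp [504.9 221.3 128.2] y [ 0.333  0.943 -0.006] x [ 0.012 -0.01  -1.   ] F [-0.3  0.1 -1.3] g 0.149 j7 0.35
 shift cm [ 1.62 -0.09 -0.02]
 yaw deg 0.1
```

Request:
carry_out:
  commands:
    - {"x":0.4,"y":-0.05,"z":0,"yaw":0,"claw":0}
    - {"x":0.4,"y":0,"z":0,"yaw":0,"claw":0}

```text
time_s: 19.92
ee_pos: [504.7, 220.7, 119.3]
tcp_rot: [0.701, 0.116, 0.692, -0.122]
ft_force: [0.4, 0.2, -0.9]
gripper_width: 0.143
```

```bash
python3 st.py 504.6 220.4 112 .334 .943
```

```text
t 19.925 tcp [504.7 220.7 119.3] y [ 0.333  0.943 -0.006] x [ 0.011 -0.01  -1.   ] F [ 0.4  0.2 -0.9] g 0.143 j7 0.34
 shift cm [ 0.73 -0.02 -0.01]
 yaw deg 0.1
```

The knob is sliding on freely, about 12.6 mm in, with no side force. I'll continue to home.

Request:
carry_out:
  commands:
    - {"x":0.5,"y":0,"z":0,"yaw":0,"claw":0}
    - {"x":0.3,"y":0,"z":0,"yaw":0,"claw":0}
    - {"x":0.3,"y":0,"z":0,"yaw":0,"claw":0}

```text
time_s: 20.3
ee_pos: [504.7, 220.5, 108.0]
tcp_rot: [0.701, 0.116, 0.692, -0.122]
ft_force: [-2.3, -0.6, 7.0]
gripper_width: 0.145
```

```bash
python3 st.py 504.6 220.4 107 .334 .943
```

```text
t 20.3 tcp [504.7 220.5 108. ] y [ 0.333  0.943 -0.007] x [ 0.011 -0.011 -1.   ] F [-2.3 -0.6  7. ] g 0.145 j7 0.33
 shift cm [ 0.1  -0.01 -0.01]
 yaw deg 0.1
```

Request:
carry_out:
  commands:
    - {"x":0.3,"y":0,"z":0,"yaw":0,"claw":0}
    - {"x":0.4,"y":0,"z":0,"yaw":0,"claw":0}
    - {"x":0.4,"y":0,"z":0,"yaw":0,"claw":0}

```text
time_s: 20.68
ee_pos: [505.1, 220.9, 105.9]
tcp_rot: [0.703, 0.114, 0.691, -0.125]
ft_force: [-13.3, -7.8, 42.5]
gripper_width: 0.149
```

```bash
python3 st.py 504.6 220.4 107 .334 .943; python3 -c "
from h import *
for i in range(3): s=vision.snapshot('side')
a=s;b=vision.snapshot('wrist')
u,v=[int(x) for x in px(a,[495,120,60])]; u=min(max(u-100,0),360);v=min(max(v-75,0),270)
cv2.imwrite('pics/f.png',np.hstack([cv2.resize(a['img'][v:v+150,u:u+200],(400,300),interpolation=2),cv2.resize(b['img'],(400,300))]))"; python3 st.py 504.6 220.4 107
```

```text
t 20.675 tcp [505.1 220.9 105.9] y [ 0.333  0.943 -0.012] x [ 0.014 -0.018 -1.   ] F [-13.3  -7.8  42.5] g 0.149 j7 0.32
 shift cm [-0.11 -0.06 -0.03]
 yaw deg 0.1
t 20.875 tcp [505.1 220.9 106. ] y [ 0.333  0.943 -0.012] x [ 0.015 -0.018 -1.   ] F [-14.2  -7.7  40.2] g 0.149 j7 0.32
 shift cm [-0.1  -0.07 -0.02]
```

View pics/f.png

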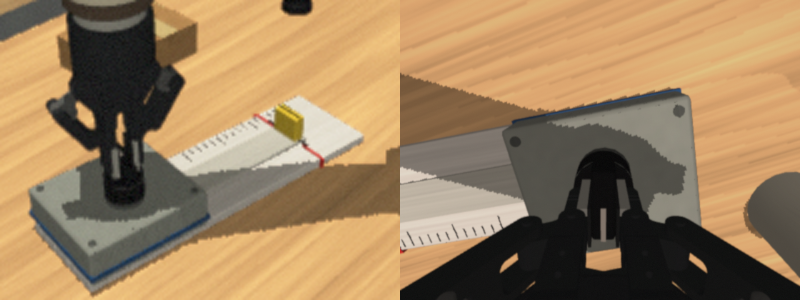

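The side view shows the yellow tab on the red stripe and the knob seated on the collar. The push reads 40 N and the spindle is at its stop. I'll ease it to a moderate push and hand in.

Request:
carry_out:
  commands:
    - {"x":0.2,"y":0,"z":0,"yaw":0,"claw":0}
    - {"x":0.2,"y":0,"z":0,"yaw":0,"claw":0}

```text
time_s: 21.12
ee_pos: [504.7, 220.8, 106.4]
tcp_rot: [0.704, 0.112, 0.69, -0.126]
ft_force: [-5.6, -2.5, 15.0]
gripper_width: 0.151
```

```bash
python3 st.py 504.6 220.4 107 .334 .943
```

```text
t 21.125 tcp [504.7 220.8 106.4] y [ 0.332  0.943 -0.015] x [ 0.017 -0.022 -1.   ] F [-5.6 -2.5 15. ] g 0.151 j7 0.31
 shift cm [-0.06 -0.04  0.01]
 yaw deg 0.1
```

Request:
carry_out:
  commands:
    - {"x":0.3,"y":0,"z":0,"yaw":0,"claw":0}

```text
time_s: 21.25
ee_pos: [504.8, 221.0, 106.1]
tcp_rot: [0.705, 0.112, 0.689, -0.126]
ft_force: [-9.7, -5.8, 31.4]
gripper_width: 0.15
```

```bash
python3 st.py 504.6 220.4 107 .334 .943; python3 -c "
from h import *
print(robot.close_job())"; python3 st.py 504.6 220.4 107
```

```text
t 21.25 tcp [504.8 221.  106.1] y [ 0.332  0.943 -0.017] x [ 0.018 -0.024 -1.   ] F [-9.7 -5.8 31.4] g 0.15 j7 0.31
 shift cm [-0.09 -0.06 -0.  ]
 yaw deg 0.1
the job is handed in; nothing more can be done
None
the job is handed in; nothing more can be done
```

I pulled the yellow stop to the red mark and let it go there. I then fitted the black knob on the D-spindle, pushed it home, and handed the job in with the gripper still pressing it down. `close_job()` gives no verdict, so I can't confirm it passed.

- **Stop:** the first release left the line about 2.6 mm off the mark, so I regrasped the tab and corrected it. After the second release it measured about -0.7 mm against the 4 mm limit. The final side picture still showed the tab on the stripe.
- **Knob:** it slid on without side force, with the gripper's yaw within about 0.1° of the spindle angle I measured. That angle itself is good to about 2°.
- **Spindle:** the tool was at 106.1 mm, and I expected about 107 mm with the spindle right down. Resistance was stiff, about 31 N at hand-in, and a tilt of about 0.03 rad was left. I could not see directly how far the spindle had moved; that is inferred from tool height and force.
- **Bystanders:** I kept the arm clear of the loupe, paper box and mug, but did not measure them again at the end.
- **Other checks:** pulling the stop tilted the gripper about 3°. I straightened it by pressing the closed fingertips lightly (about 15 N) against the fixed housing. While pressing the knob, the push peaked at about 42 N before I eased it.

The job took about 21 s of the 54 s allowed.

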